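Stop the bead tumbler and hold its hood at the balance point

TASK

The polished beads are ready to come out: stop the bead tumbler by pressing the mushroom stop fully down and letting it spring back, then, with the hood still shut, turn its cap clockwise as far as it goes to reset it. After that take the tumbler's clear hood by its handle bar, swing it up to its balance point, where it would fall neither shut nor open, and finish holding it still there, the bar gripped in the fingers. Never let the hood go over backwards, and leave the jar, the bead tray and the pliers where they are.

Things in the scene. Friction and masses are not known exactly. Their poses are not given: they have to be found in the camera images.
- tumbler: bead-polishing tumbler, a fixed grey plastic tub 145 (x) x 190 (y) x 100 mm high with beads in it and a clear hood on top. Origin: centre of its underside. Own x points from the handle side to the hinge side, z up; its yaw varies by about 20 degrees either way.
- hood (a joint): hinge angle of the clear hood, rad: 0 shut (at rest), grows as the handle side swings up and away; range 0 to 2.2. Weighs 0.25 to 0.5 kg, swings almost without friction. Its roof (42 mm) and light (to 63 mm, far part) sit above the hinge, so the balance point is at 1.16 rad (66 degrees), well short of upright: let go below it falls shut, above it falls open.
- hood_hinge (a point): point on the hood's hinge axis, in the middle of the tub's far top edge, 101 mm above the table. The axis runs along the tumbler's y; the hood bar moves on a circle about it.
- hood_bar (a point): middle of the hood's handle, a round steel bar 12 mm thick parallel to the hinge, 108 mm free between its two arms, 55 mm before the hood's front face; hood shut: 107 mm above the table, 200 mm before the hinge axis (tumbler's -x) and 6 mm above it, free below. Turns with the hood (point y along the bar, x to the hinge); round, so it can turn in the fingers and a gripper can stay pointing down.
- stop (a joint): travel of the mushroom stop in m: 0 up, 0.006 fully down; sprung, fully down takes about 8 N, and it springs back up when let go. It counts as pressed past 0.0045.
- stop_cap (a joint): turn of the stop's cap in rad, growing clockwise seen from above; range 0 to 0.9 (end stop), light friction, stays where it is left; starts between 0 and 0.15.
- stop_top (a point): centre of the top of the mushroom stop (86 mm above the table when up): a round black cap 42 mm across and 22 mm high, on a fixed grey box 80 x 80 x 50 mm; 14 mm free between cap and box. The vertical axis through it is the axis the cap turns about. The box stands left or right of the tumbler.
- jar: bystander: closed glass jar, 64 mm across, 85 mm high, on the other side of the tumbler from the stop box. Origin: centre of its underside.
- organiser: bystander: clear open bead tray with compartments, 100 x 170 x 35 mm, far right. Origin: centre of its underside.
- pliers: bystander: small pliers lying flat, 140 mm long, 14 mm high, far left. Origin: near the pivot.
Things that resemble listed ones, but are neither listed nor needed, are in the scene too. Leave any orange or turquoise look-alike of the part that bears stop alone.

How it is judged:
On the way, in this order (a step that is already met when the one before it is completed fails the run):
1. the mushroom stop is pressed down, the hood shut and the cap not yet turned (value of joint stop above 0.0045 m and value of joint hood below 0.15 rad and value of joint stop_cap below 0.5 rad), for 0.05 s.
2. the stop has sprung back and its cap is turned clockwise to its end, the hood still shut (value of joint stop_cap above 0.75 rad and value of joint stop below 0.003 m and value of joint hood below 0.15 rad), for 0.1 s.
3. the gripper holds the hood at its balance point (value of joint hood between 1.06 and 1.26 rad and contact force between the fingers and hood above 2 N), for 0.2 s.
At the end, for the whole second after the job is handed in: The program finishes while holding: the hood stands still within 0.1 rad (6 degrees) of its balance point at 1.16 rad, its handle bar gripped between the fingers (over 2 N, grasp point within 70 mm of the bar's middle); the stop is up (under 3 mm) and its cap turned past 0.75 rad (all of step 3 and velocity of joint hood between -0.1 and 0.1 rad/s and distance between the grasp point and hood_bar below 0.07 m and value of joint stop_cap above 0.75 rad and value of joint stop below 0.003 m); the arm keeps its last pose, push and grip.
It fails at once if the hood goes over backwards (value of joint hood above 1.75 rad).
It fails at once if the hood is opened before the stop is reset (value of joint hood above 0.3 rad and value of joint stop_cap below 0.7 rad).
It fails at once if the jar is disturbed (distance of jar from where it was at the start of the episode above 0.03 m or angle between jar's own z axis and vertical above 0.5 rad).
It fails at once if the bead tray is disturbed (distance of organiser from where it was at the start of the episode above 0.03 m).
It fails at once if the pliers are disturbed (distance of pliers from where it was at the start of the episode above 0.03 m).
It also fails if it takes over 64 s, if anything falls off the work surface, if the arm or the gripper's body presses on something with over 40 N, if the wrist force passes 120 N, or if a joint passes its speed limit or range.

ROBOT

A 6-joint arm with a two-finger parallel gripper is mounted at the origin on the work surface. World frame = base frame: x ahead of the robot, y to its left, z up, the work surface at z = 0. Lengths are in m, angles in rad, forces in N, time in s.
With the tool pointing down it reaches from about 0.375 to 0.9 m from the base axis. Payload 3.1 kg.
Tool frame: the origin (TCP) lies on the centre line of the jaws, within the pads' length; the fingertips stand ahead of it and the grasp point (between the pads) lies 3 mm ahead of it (robot.tip_reach is the z of the fingertips in the tool frame, in m); z points along the fingers, y is the line along which they close (so a half turn about z gives the same grasp; the last joint's range is limited). The gripper opens to 87 mm and grips with 3 to 60 N. Pads are 19 mm wide; open, the fingers measure 117 mm over their backs; the gripper's body (75 mm by 190 mm) begins 51 mm behind the grasp point.
Start: joints at [1.056, 0.527, 1.433, -0, 1.181, -0.178], TCP at [0.207, 0.59, 0.245] pointing down, gripper open.
Joint ranges: [-3.08, 3.08], [-0.75, 2.2], [0.22, 2.44], [-1.43, 4.57], [0, 2.65], [-2.85, 2.85]. Speed limits (rad/s): [2.79, 2.79, 3.14, 3.14, 3.14, 3.14].

INTERFACE

Orientations are given as a unit quaternion [x, y, z, w].
In Python, from rig import sensors, eyes, ticket, robot gives the robot as it stands.
- The arm moves only by the tool drive_tool, never from a script. Its argument "deltas" is a list that holds one entry, the list of rows, each a list of 6 numbers: the shift along the tool's x, y, z in mm, then the turn, a rotation vector about the tool's x, y, z in rad. A call has 1 to 8 rows; each row shifts and turns the commanded pose from where the row before left it, along the tool's axes as they then stand; what a row does not reach is not made up. A row lasts 1/12 s, in which the tool goes at most 41.7 mm and 7.16 degrees, less where a joint would pass 70% of its speed; a pose out of reach is approached as far as the arm can. A call is refused whole if a number of a shift passes 41.7 or a number of a turn 0.125, either way. A call with a gripper value outside its range is refused whole. "gripper" is the opening in per cent of the stroke, from 0 (shut) to 100 (fully open), set as the call begins (left out, the last holds). The fingers move at their own pace and stop on an object; "squeeze" is the grip in N (left out, the last holds). Time passes only in rows, so rows that do not move let the fingers close. It gives the time, the measured TCP pose, the force, the opening and the grip force at its end, in the units of the state.
- sensors.get_obs(): the state, without advancing time (a new reading comes with each control period).
- eyes.camera(name): name is "scene" or "top" or "wrist"; returns a dict with "img" (420x560x3 uint8, red, green, blue), "fov_y" (degrees; the focal length in pixels is half the picture's height over the tangent of half this angle, whatever the lens; pixels are square), "cx", "cy" (the principal point, pixels), "D" ([k1, k2, p1, p2, k3] as OpenCV has them; the pictures are not rectified), "xyz" and "attitude" of the camera in the world; the wrist camera has in their place "hand_eye" (4x4, takes a point from camera to tool coordinates, whose origin is the TCP and whose axes are the flange's). Camera axes: x right, y up, looking along -z (the intrinsics and any distortion apply to the point x, -y, -z); pixel columns grow to the right and rows downward; lengths in m; the calibration is good to about 2 mm. A picture is of the moment at which its call begins: read the wrist's pose just before it. There is no depth.
- ticket.hand_in(): hands the job in; it is judged then, once.
The state is a dict: "time": time; "q": joint angles; "joint_velocities": joint speeds; "joint_torque": joint torques, N m; "position": TCP position; "tool_rot": TCP orientation; "ft_force": force on the tool from outside, world axes, zero at the start; "moment": the same for the moment, N m; "grip_width": finger opening in m; "grip_force": force on a finger pad.
Only numpy, scipy, OpenCV 4.12 (cv2) and the standard library are available. Lean on these libraries where they do the work, as an engineer would, in place of code of your own. Each camera call takes 0.05 s, during which the arm holds its last target. There are 200 camera calls.

## Working session

There is one attempt and no reset: what is moved stays moved. The work goes in short steps, Python scripts to look and compute and a tool call to move; the robot and the scene stay as the last step left them, time stands still between calls to the robot, and variables do not carry over. Pictures are saved under pics/ and viewed, at most 10 in all, crops included, and the job is handed in when it is done.

Besides the shell and the picture viewer there is one more tool, called after ">>>" by a JSON object that holds its "fn" and its "kwargs", one argument or row to a line. drive_tool: Moves the arm, as the interface text tells. Its arguments: {"type":"object","properties":{"deltas":{"type":"array"},"gripper":{"type":"number"},"squeeze":{"type":"number"}},"required":["deltas"]}

```bash
ls; mkdir -p pics; cat > h.py <<'E'
import numpy as np, cv2
from scipy.spatial.transform import Rotation as R
from rig import sensors, eyes, ticket, robot
def grab(name,fn=None):
    o=sensors.get_obs(); c=eyes.camera(name)
    if name=="wrist":
        T=np.eye(4); T[:3,:3]=R.from_quat(o["tool_rot"]).as_matrix(); T[:3,3]=o["position"]
        c["M"]=T@np.array(c["hand_eye"])
    else:
        T=np.eye(4); a=np.array(c["attitude"]); T[:3,:3]=R.from_quat(a).as_matrix() if a.size==4 else a; T[:3,3]=c["xyz"]; c["M"]=T
    if fn: cv2.imwrite(fn,c["img"][:,:,::-1])
    f=210/np.tan(np.radians(c["fov_y"])/2); c["K"]=np.array([[f,0,c["cx"]],[0,f,c["cy"]],[0,0,1]]); c["D"]=np.array(c["D"],float)
    return c
def ray(c,uv):
    p=cv2.undistortPoints(np.array([[uv]],float),c["K"],c["D"])[0,0]
    return c["M"][:3,3], c["M"][:3,:3]@np.array([p[0],-p[1],-1])
def plane(c,uv,z):
    o,d=ray(c,uv); return o+d*(z-o[2])/d[2]
def proj(c,P):
    q=np.linalg.inv(c["M"])@np.r_[P,1]; q=q[:3]*[1,-1,-1]
    return cv2.projectPoints(q[None],np.zeros(3),np.zeros(3),c["K"],c["D"])[0].ravel()
def tri(a,ua,b,ub):
    A=np.zeros((3,3));y=np.zeros(3)
    for c,u in((a,ua),(b,ub)):
        o,d=ray(c,u);d=d/np.linalg.norm(d);Q=np.eye(3)-np.outer(d,d);A+=Q;y+=Q@o
    return np.linalg.solve(A,y)
E
python3 - <<'E'
from h import *
import pickle
o=sensors.get_obs(); print({k:np.round(v,3) for k,v in o.items()}, robot.tip_reach)
cs={}
for n in("scene","top"):
    c=grab(n,f"pics/{n}0.png"); cs[n]=c; print(n,np.round(c["M"],3),c["fov_y"],c["cx"],c["cy"],c["D"])
pickle.dump(cs,open("c0.pkl","wb"))
E
```

```text
pics
{'time': np.float64(0.0), 'q': array([ 1.056,  0.528,  1.434, -0.   ,  1.181, -0.179]), 'joint_velocities': array([-0.001, -0.   ,  0.001, -0.001,  0.002,  0.002]), 'joint_torque': array([  0.   , -44.004, -17.659,   0.063,   0.058,  -0.   ]), 'position': array([0.206, 0.589, 0.244]), 'tool_rot': array([ 0.168,  0.986, -0.001, -0.   ]), 'ft_force': array([-0.132,  1.198,  0.184]), 'moment': array([-0.014,  0.02 , -0.034]), 'grip_force': np.float64(0.0), 'grip_width': np.float64(0.087)} 0.022
scene [[-0.615 -0.453  0.645  1.213]
 [ 0.788 -0.337  0.514  0.487]
 [-0.015  0.825  0.565  0.707]
 [ 0.     0.     0.     1.   ]] 49.43742292173857 281.7562921072963 213.37474907920853 [-0.08241858  0.          0.          0.          0.        ]
top [[-0.006  0.993 -0.115  0.401]
 [-1.    -0.009 -0.024 -0.072]
 [-0.025  0.115  0.993  1.278]
 [ 0.     0.     0.     1.   ]] 50.81154146294795 280.9586703796994 208.83525729204058 [-0.08541092  0.          0.          0.          0.        ]
```

View pics/top0.png

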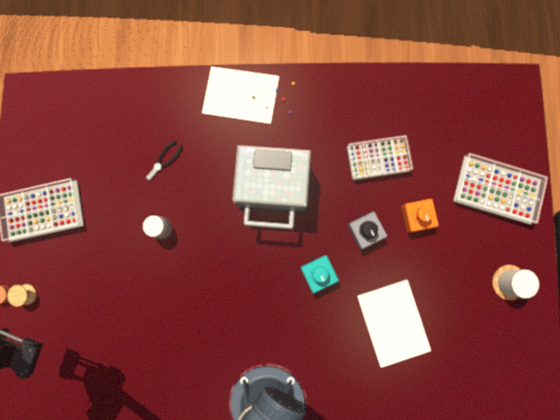

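View pics/scene0.png

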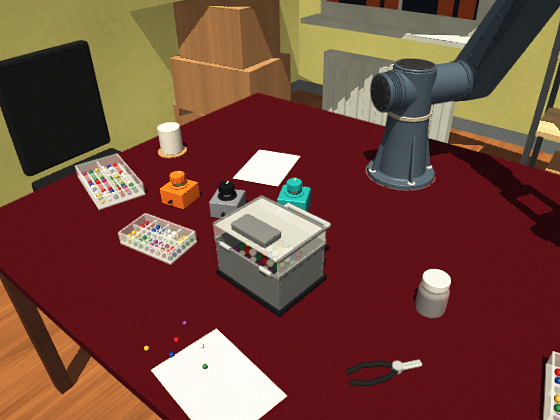

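The top view shows the tumbler at about (271,180) with its bar at (270,224). The grey stop box is at (368,230), with turquoise (320,274) and orange (421,216) look-alikes, and the jar is at (157,227). The scene view agrees: black cap at (227,190), hood shut.

```bash
python3 - <<'E'
from h import *
import pickle
cs=pickle.load(open("c0.pkl","rb")); t,s=cs["top"],cs["scene"]
def blob(c,x0,y0,x1,y1,f):
    h=cv2.cvtColor(c["img"],cv2.COLOR_RGB2HSV); m=f(h)[y0:y1,x0:x1].astype(np.uint8)
    n,l,st,ce=cv2.connectedComponentsWithStats(m); i=1+np.argmax(st[1:,4]); return ce[i]+[x0,y0],st[i]+[x0,y0,0,0,0],(l==i)
dark=lambda h:(h[...,2]<60)&((h[...,1]<120)|(h[...,2]<25))
u,st,_=blob(t,352,212,386,250,dark); print("cap top",u,st,plane(t,u,.083))
u2,st2,_=blob(s,212,176,242,205,dark); print("cap scene",u2,st2, "tri",tri(t,u,s,u2))
grey=lambda h:(h[...,1]<90)&(h[...,2]>60)
u,st,m=blob(t,348,208,390,254,grey); pts=np.argwhere(m)[:,::-1]; print("box",u,cv2.minAreaRect(pts.astype(np.float32)))
# bar: bright unsaturated pixels below hood
h=cv2.cvtColor(t["img"],cv2.COLOR_RGB2HSV); m=(h[...,1]<70)&(h[...,2]>120)
for col in range(240,302,4): 
    r=np.where(m[208:240,col])[0]+208; print(col,r.min() if len(r) else 0,r.max() if len(r) else 0,end="; ")
big=lambda n,c,b:cv2.resize(c["img"][b[1]:b[3],b[0]:b[2]],None,fx=6,fy=6,interpolation=cv2.INTER_CUBIC)
a=big("t",t,(340,200,400,260)); b=big("t",t,(226,190,306,240))
im=np.zeros((700,480,3),np.uint8); im[:360,:360]=a; im[360:660,:480]=b
cv2.imwrite("pics/crop.png",cv2.resize(im[:660],None,fx=.9,fy=.9)[:,:,::-1])
for n,px,z in(("jar",(157,227),.08),("barmid",(270,224),.107),("barL",(246,224),.107),("barR",(292,226),.107),("org",(380,158),.03),("orange",(421,216),.08),("teal",(320,274),.08)): print(n,plane(t,px,z).round(3))
E
```

```text
cap top [365.83783784 234.75675676] [362 228  11  11  37] [ 0.46643793 -0.27184717  0.083     ]
cap scene [226.45454545 191.        ] [218 181  19  20 275] tri [ 0.47337817 -0.28239282  0.05977544]
box [367.10820046 229.8405467 ] ((18.800004959106445, 21.600000381469727), (31.304948806762695, 30.410520553588867), 63.43495178222656)
240 0 0; 244 211 224; 248 208 225; 252 221 225; 256 221 225; 260 222 226; 264 222 226; 268 222 226; 272 223 227; 276 223 227; 280 223 227; 284 223 227; 288 223 228; 292 210 227; 296 0 0; 300 0 0; jar [0.492 0.299 0.08 ]
barmid [ 0.496 -0.014  0.107]
barL [0.496 0.05  0.107]
barR [ 0.49  -0.073  0.107]
org [ 0.69  -0.328  0.03 ]
orange [ 0.516 -0.425  0.08 ]
teal [ 0.362 -0.147  0.08 ]
```

View pics/crop.png

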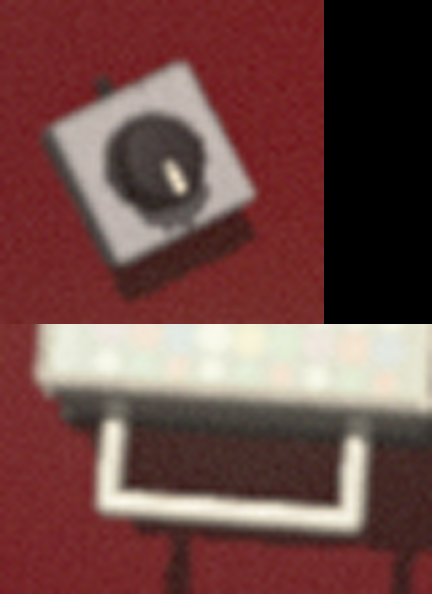

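The crop shows the cap centre at about pixel (368.7,230.2) and the bar ends at about (244,223.5) and (292.7,226.3). The white pointer sits on the cap's lower right. First I turn the tool in place, then travel above the stop.

>>> {"fn": "drive_tool", "kwargs": {
  "deltas": [
    [[0, 0, 0, 0, 0, 0.123], [0, 0, 0, 0, 0, 0.123], [0, 0, 0, 0, 0, 0.123], [0, 0, 0, 0, 0, 0.123], [0, 0, 0, 0, 0, 0.123], [0, 0, 0, 0, 0, 0.123], [0, 0, 0, 0, 0, 0.123], [0, 0, 0, 0, 0, 0.123]]
  ]
}}

```text
time: 0.77
position: [0.2063, 0.5895, 0.2439]
tool_rot: [0.616, 0.788, -0.001, 0.0]
ft_force: [-0.3, -0.3, -0.3]
grip_width: 0.0872
grip_force: 0.0
```

>>> {"fn": "drive_tool", "kwargs": {
  "deltas": [
    [[0, 0, 0, 0, 0, 0.123], [0, 0, 0, 0, 0, 0.123], [-30, 34, 0, 0, 0, 0], [-30, 34, 0, 0, 0, 0], [-30, 34, 0, 0, 0, 0], [-30, 34, 0, 0, 0, 0], [-30, 34, 0, 0, 0, 0], [-30, 34, 0, 0, 0, 0]]
  ]
}}

```text
time: 1.43
position: [0.3955, 0.4236, 0.2442]
tool_rot: [0.706, 0.709, -0.0, -0.0]
ft_force: [1.1, -0.5, -0.2]
grip_width: 0.0871
grip_force: 0.0
```

>>> {"fn": "drive_tool", "kwargs": {
  "deltas": [
    [[-30, 34, 0, 0, 0, 0], [-30, 34, 0, 0, 0, 0], [-40, 0, 0, 0, 0, 0], [-40, 0, 0, 0, 0, 0], [-40, 0, 0, 0, 0, 0], [-40, 0, 0, 0, 0, 0], [-40, 0, 0, 0, 0, 0], [-40, 0, 0, 0, 0, 0]]
  ]
}}

```text
time: 2.1
position: [0.4576, 0.1286, 0.2443]
tool_rot: [0.706, 0.709, -0.0, -0.0]
ft_force: [1.2, -1.0, 0.5]
grip_width: 0.0874
grip_force: 0.0
```

>>> {"fn": "drive_tool", "kwargs": {
  "deltas": [
    [[-40, 0, 0, 0, 0, 0], [-40, 0, 0, 0, 0, 0], [-40, 0, 0, 0, 0, 0], [-40, 0, 0, 0, 0, 0], [-40, 0, 0, 0, 0, 0], [-40, 0, 0, 0, 0, 0], [-40, 0, 0, 0, 0, 0], [-30, 0, 0, 0, 0, 0]]
  ],
  "gripper": 0
}}

```text
time: 2.77
position: [0.4593, -0.1829, 0.2444]
tool_rot: [0.706, 0.708, -0.0, 0.0]
ft_force: [1.0, -0.2, 0.4]
grip_width: 0.0415
grip_force: 0.0
```

>>> {"fn": "drive_tool", "kwargs": {
  "deltas": [
    [[0, 0, 0, 0, 0, 0], [0, 0, 0, 0, 0, 0], [0, 0, 0, 0, 0, 0]]
  ]
}}

```text
time: 3.02
position: [0.4588, -0.1789, 0.2441]
tool_rot: [0.706, 0.708, 0.0, -0.001]
ft_force: [-0.1, -0.4, 0.7]
grip_width: 0.0213
grip_force: 0.0
```

```bash
python3 - <<'E'
from h import *
import pickle
cs=pickle.load(open("c0.pkl","rb")); t=cs["top"]
cap=plane(t,(368.7,230.2),.086); L=plane(t,(244,223.5),.107); Rr=plane(t,(292.7,226.3),.107)
print("cap",cap.round(4),"bar",((L+Rr)/2).round(4),"len",np.linalg.norm(L-Rr),"yaw",np.arctan2(-(L-Rr)[0],(L-Rr)[1]))
o=sensors.get_obs(); print(o["position"].round(4),R.from_quat(o["tool_rot"]).as_matrix().round(3),o["q"].round(2),o["time"],o["grip_width"])
c=grab("wrist","pics/w1.png"); print("expected cap px",proj(c,cap)); pickle.dump(c,open("w1.pkl","wb"))
E
```

```text
cap [ 0.4785 -0.2794  0.086 ] bar [ 0.4936 -0.0097  0.107 ] len 0.12992921123583068 yaw -0.06578091799611664
[ 0.4588 -0.1789  0.2441] [[-0.003  1.    -0.001]
 [ 1.     0.003  0.002]
 [ 0.002 -0.001 -1.   ]] [-0.6   0.35  1.76  0.    1.03 -0.6 ] 3.0167 0.02125611746800851
expected cap px [296.35636173 293.3228256 ]
```

View pics/w1.png

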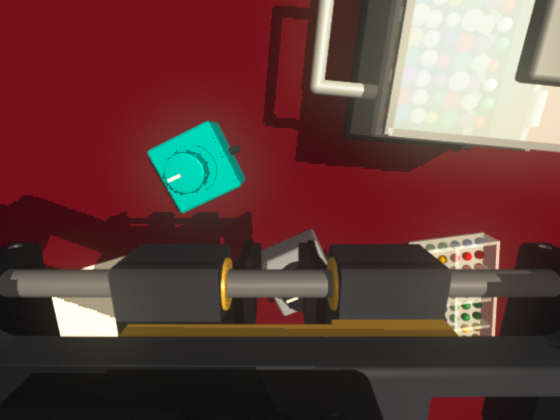

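The wrist view shows the bar's right corner at (318,88), the turquoise look-alike at (195,168) and the grey box hidden behind the fingers at about (295,285). I pass beyond the stop for a clear view.

>>> {"fn": "drive_tool", "kwargs": {
  "deltas": [
    [[-30, 4, 0, 0, 0, 0], [-30, 4, 0, 0, 0, 0], [-30, 4, 0, 0, 0, 0], [-30, 4, 0, 0, 0, 0], [-30, 4, 0, 0, 0, 0], [-30, 0, 0, 0, 0, 0], [0, 0, 0, 0, 0, 0], [0, 0, 0, 0, 0, 0]]
  ],
  "gripper": 0
}}

```text
time: 3.73
position: [0.4805, -0.3591, 0.2441]
tool_rot: [0.706, 0.709, 0.0, -0.0]
ft_force: [0.3, 0.9, 0.1]
grip_width: 0.0004
grip_force: 0.0
```

```bash
python3 - <<'E'
from h import *
import pickle
o=sensors.get_obs(); print(o["position"].round(4),o["time"],o["grip_width"])
c=grab("wrist","pics/w2.png"); print("expected cap px",proj(c,[.4785,-.2794,.086])); pickle.dump(c,open("w2.pkl","wb"))
E
```

```text
[ 0.4805 -0.3591  0.2441] 3.7333 0.00037989973427299376
expected cap px [276.9091726  123.96728713]
```

View pics/w2.png

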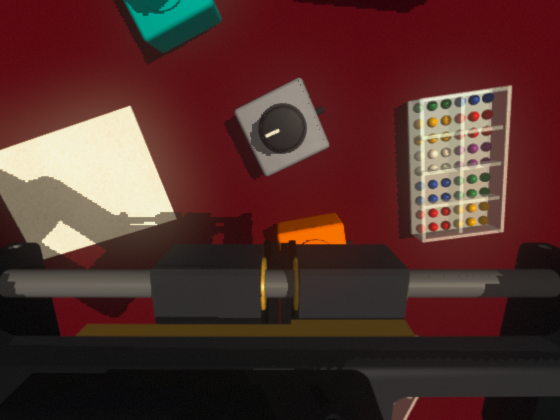

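The clear wrist view shows the grey box with its black cap centred near (283,127), and its pointer toward (272,133).

```bash
python3 - <<'E'
from h import *
import pickle
c=pickle.load(open("w2.pkl","rb")); t=pickle.load(open("c0.pkl","rb"))["top"]
g=cv2.cvtColor(c["img"],cv2.COLOR_RGB2GRAY); x0,y0=245,92
print(c["img"][127,285],c["img"][105,262])
m=(g[y0:165,x0:325]<75).astype(np.uint8)
ci=cv2.HoughCircles(cv2.medianBlur(g[y0:165,x0:325],3),cv2.HOUGH_GRADIENT,1,30,param1=80,param2=12,minRadius=18,maxRadius=32)
ci=ci[0,:3]+[x0,y0,0]; print(ci)
for u in ci:
  P=plane(c,u[:2],.083); print(P.round(4),"diam",2*np.linalg.norm(plane(c,u[:2]+[u[2],0],.083)-P), "tri",tri(c,u[:2],t,(368.7,230.2)).round(4))
E
```

```text
[60 53 52] [148 139 130]
[[282.5        127.5         25.20000076]]
[ 0.4839 -0.2826  0.083 ] diam 0.04869753343761273 tri [ 0.4821 -0.2829  0.0625]
```

>>> {"fn": "drive_tool", "kwargs": {
  "deltas": [
    [[26, 0, 0, 0, 0, 0], [26, 1, 0, 0, 0, 0], [26, 1, 0, 0, 0, 0], [0, 0, 30, 0, 0, 0], [0, 0, 30, 0, 0, 0], [0, 0, 30, 0, 0, 0], [0, 0, 25, 0, 0, 0], [0, 0, 10, 0, 0, 0]]
  ]
}}

```text
time: 4.45
position: [0.4801, -0.2773, 0.1167]
tool_rot: [0.705, 0.71, -0.0, -0.004]
ft_force: [-0.7, -0.1, -0.1]
grip_width: 0.0001
grip_force: 0.0
```

>>> {"fn": "drive_tool", "kwargs": {
  "deltas": [
    [[0, 0, 3, 0, 0, 0], [0, 0, 2, 0, 0, 0], [0, 0, 2, 0, 0, 0], [0, 0, 2, 0, 0, 0], [0, 0, 0, 0, 0, 0]]
  ]
}}

```text
time: 4.87
position: [0.4824, -0.2819, 0.1115]
tool_rot: [0.706, 0.709, 0.0, 0.001]
ft_force: [-0.3, 0.3, -0.4]
grip_width: 0.0008
grip_force: 0.0
```

>>> {"fn": "drive_tool", "kwargs": {
  "deltas": [
    [[0, 0, 2, 0, 0, 0], [0, 0, 2, 0, 0, 0], [0, 0, 2, 0, 0, 0], [0, 0, 1, 0, 0, 0], [0, 0, 1, 0, 0, 0], [0, 0, 0, 0, 0, 0], [0, 0, 0, 0, 0, 0]]
  ]
}}

```text
time: 5.45
position: [0.4824, -0.2821, 0.1034]
tool_rot: [0.706, 0.708, 0.0, 0.001]
ft_force: [-0.3, 1.2, 7.1]
grip_width: 0.0001
grip_force: 3.3
```

>>> {"fn": "drive_tool", "kwargs": {
  "deltas": [
    [[0, 0, 1, 0, 0, 0], [0, 0, 1, 0, 0, 0], [0, 0, 0, 0, 0, 0], [0, 0, 0, 0, 0, 0]]
  ]
}}

```text
time: 5.78
position: [0.4825, -0.2821, 0.1023]
tool_rot: [0.706, 0.709, 0.0, 0.001]
ft_force: [-1.0, 1.7, 12.5]
grip_width: 0.0007
grip_force: 6.1
```

The stop bottomed out at 12.5 N. Next I retract, open, and straddle the cap.

>>> {"fn": "drive_tool", "kwargs": {
  "deltas": [
    [[0, 0, -15, 0, 0, 0], [0, 0, -15, 0, 0, 0], [0, 0, 0, 0, 0, 0], [0, 0, 0, 0, 0, 0], [0, 0, 0, 0, 0, 0], [0, 0, 0, 0, 0, 0], [0, 0, 0, 0, 0, 0], [0, 0, 0, 0, 0, 0]]
  ],
  "gripper": 100
}}

```text
time: 6.45
position: [0.4816, -0.2813, 0.1297]
tool_rot: [0.706, 0.709, -0.0, -0.001]
ft_force: [0.6, 1.1, 0.0]
grip_width: 0.0458
grip_force: 0.0
```

>>> {"fn": "drive_tool", "kwargs": {
  "deltas": [
    [[0, 0, 0, 0, 0, 0], [0, 0, 0, 0, 0, 0], [0, 0, 0, 0, 0, 0], [0, 0, 12, 0, 0, 0], [0, 0, 12, 0, 0, 0], [0, 0, 12, 0, 0, 0], [0, 0, 12, 0, 0, 0], [0, 0, 0, 0, 0, 0]]
  ]
}}

```text
time: 7.12
position: [0.4808, -0.2807, 0.0806]
tool_rot: [0.706, 0.709, -0.0, -0.002]
ft_force: [-0.4, 0.8, -0.3]
grip_width: 0.0861
grip_force: 0.0
```

>>> {"fn": "drive_tool", "kwargs": {
  "deltas": [
    [[0, 0, 0, 0, 0, 0], [0, 0, 0, 0, 0, 0], [0, 0, 0, 0, 0, 0], [0, 0, 0, 0, 0, 0], [0, 0, 0, 0, 0, 0], [0, 0, 0, 0, 0, 0], [0, 0, 0, 0, 0, 0], [0, 0, 0, 0, 0, 0]]
  ],
  "gripper": 0,
  "squeeze": 12
}}

```text
time: 7.78
position: [0.4828, -0.2819, 0.0829]
tool_rot: [0.706, 0.708, 0.001, 0.001]
ft_force: [7.9, 1.5, -1.3]
grip_width: 0.0417
grip_force: 7.6
```

>>> {"fn": "drive_tool", "kwargs": {
  "deltas": [
    [[0, 1, 0, 0, 0, 0], [0, 1, 0, 0, 0, 0], [0, 0, 0, 0, 0, 0], [0, 0, 0, 0, 0, 0], [0, 0, 0, 0, 0, 0]]
  ]
}}

```text
time: 8.2
position: [0.4832, -0.2817, 0.0825]
tool_rot: [0.706, 0.709, -0.0, -0.001]
ft_force: [-3.5, -1.7, 1.9]
grip_width: 0.0417
grip_force: 12.0
```

>>> {"fn": "drive_tool", "kwargs": {
  "deltas": [
    [[0, 0, 0, 0, 0, 0.08], [0, 0, 0, 0, 0, 0.08], [0, 0, 0, 0, 0, 0.08], [0, 0, 0, 0, 0, 0.08], [0, 0, 0, 0, 0, 0.08], [0, 0, 0, 0, 0, 0.08]]
  ]
}}

```text
time: 8.7
position: [0.4843, -0.282, 0.0827]
tool_rot: [0.855, 0.519, 0.0, 0.001]
ft_force: [-2.0, -0.8, 1.4]
grip_width: 0.0415
grip_force: 12.0
```

>>> {"fn": "drive_tool", "kwargs": {
  "deltas": [
    [[0, 0, 0, 0, 0, 0.08], [0, 0, 0, 0, 0, 0.08], [0, 0, 0, 0, 0, 0.08], [0, 0, 0, 0, 0, 0.08], [0, 0, 0, 0, 0, 0.06], [0, 0, 0, 0, 0, 0], [0, 0, 0, 0, 0, 0]]
  ]
}}

```text
time: 9.28
position: [0.485, -0.2825, 0.0828]
tool_rot: [0.937, 0.35, 0.001, 0.001]
ft_force: [-0.3, -3.3, 1.8]
grip_width: 0.0421
grip_force: 12.0
```

```bash
python3 -c "
from h import *
o=sensors.get_obs(); print({k:np.round(v,3) for k,v in o.items()})"
```

```text
{'time': np.float64(9.283), 'q': array([-0.727,  0.678,  1.722,  0.   ,  0.739,  0.128]), 'joint_velocities': array([ 0.002, -0.001, -0.001, -0.002,  0.001, -0.002]), 'joint_torque': array([ 1.4090e+00, -4.1862e+01, -8.5260e+00,  4.5000e-01,  5.4500e-01,
        2.4000e-02]), 'position': array([ 0.485, -0.282,  0.083]), 'tool_rot': array([0.937, 0.35 , 0.001, 0.001]), 'ft_force': array([-0.314, -3.258,  1.835]), 'moment': array([-0.521,  0.17 , -0.04 ]), 'grip_force': np.float64(11.996), 'grip_width': np.float64(0.042)}
```

>>> {"fn": "drive_tool", "kwargs": {
  "deltas": [
    [[0, 0, 0, 0, 0, 0.06], [0, 0, 0, 0, 0, 0.06], [0, 0, 0, 0, 0, 0.06], [0, 0, 0, 0, 0, 0], [0, 0, 0, 0, 0, 0]]
  ]
}}

```text
time: 9.7
position: [0.4859, -0.2825, 0.0829]
tool_rot: [0.964, 0.265, 0.002, 0.002]
ft_force: [5.4, -1.6, -0.5]
grip_width: 0.0417
grip_force: 12.0
```

```bash
python3 -c "
from h import *
o=sensors.get_obs(); print({k:np.round(v,3) for k,v in o.items() if k in('moment','q','position','joint_torque')}); grab('top','pics/t2.png')
im=cv2.imread('pics/t2.png'); print(im.shape)"
```

```text
{'q': array([-7.260e-01,  6.780e-01,  1.721e+00,  1.000e-03,  7.370e-01,
        3.070e-01]), 'joint_torque': array([ -0.783, -42.177,  -6.919,  -0.198,   1.442,   0.235]), 'position': array([ 0.486, -0.282,  0.083]), 'moment': array([-0.393, -0.709,  0.202])}
(420, 560, 3)
```

The moment about z rose to 0.2 N·m, so the cap has reached its end stop. I release, lift, turn back, and move beside the bar.

>>> {"fn": "drive_tool", "kwargs": {
  "deltas": [
    [[0, 0, 0, 0, 0, 0], [0, 0, 0, 0, 0, 0], [0, 0, 0, 0, 0, 0], [0, 0, 0, 0, 0, 0], [0, 0, -20, 0, 0, 0], [0, 0, -40, 0, 0, 0], [0, 0, -40, 0, 0, 0], [0, 0, -40, 0, 0, 0]]
  ],
  "gripper": 80
}}

```text
time: 10.42
position: [0.4825, -0.2805, 0.2231]
tool_rot: [0.964, 0.264, -0.001, -0.002]
ft_force: [0.2, -2.1, -1.2]
grip_width: 0.0693
grip_force: 0.0
```

>>> {"fn": "drive_tool", "kwargs": {
  "deltas": [
    [[0, 0, -20, 0, 0, -0.12], [0, 0, 0, 0, 0, -0.12], [0, 0, 0, 0, 0, -0.12], [0, 0, 0, 0, 0, -0.12], [0, 0, 0, 0, 0, -0.12], [0, 0, 0, 0, 0, -0.12], [0, 0, 0, 0, 0, -0.12], [0, 0, 0, 0, 0, -0.12]]
  ]
}}

```text
time: 11.08
position: [0.4829, -0.2807, 0.242]
tool_rot: [0.731, 0.682, -0.0, -0.001]
ft_force: [0.8, -0.1, -0.6]
grip_width: 0.0696
grip_force: 0.0
```

>>> {"fn": "drive_tool", "kwargs": {
  "deltas": [
    [[31, 0, 0, 0, 0, 0], [31, 0, 0, 0, 0, 0], [31, 0, 0, 0, 0, 0], [31, 0, 0, 0, 0, 0], [31, 0, 0, 0, 0, 0], [28, 0, 0, 0, 0, 0], [0, 0, 0, 0, 0, 0], [0, 0, 0, 0, 0, 0]]
  ]
}}

```text
time: 11.75
position: [0.4968, -0.0975, 0.2422]
tool_rot: [0.732, 0.681, -0.001, -0.001]
ft_force: [-1.6, -0.2, -0.6]
grip_width: 0.0697
grip_force: 0.0
```

```bash
python3 - <<'E'
from h import *
import pickle
o=sensors.get_obs(); print(o["position"].round(4),R.from_quat(o["tool_rot"]).as_matrix().round(3),o["time"],o["grip_width"],o["q"].round(2))
c=grab("wrist","pics/w3.png"); pickle.dump(c,open("w3.pkl","wb")); t=grab("top","pics/t3.png")
im=np.zeros((600,560,3),np.uint8); im[:420]=c["img"]; im[420:600,:180]=cv2.resize(t["img"][215:245,352:382],(180,180),interpolation=cv2.INTER_CUBIC)
cv2.imwrite("pics/w3c.png",im[:,:,::-1])
E
```

```text
[ 0.4968 -0.0975  0.2422] [[ 0.073  0.997 -0.002]
 [ 0.997 -0.073  0.001]
 [ 0.    -0.002 -1.   ]] 11.75 0.06966190005709416 [-0.41  0.37  1.73 -0.    1.04 -0.34]
```

View pics/w3c.png

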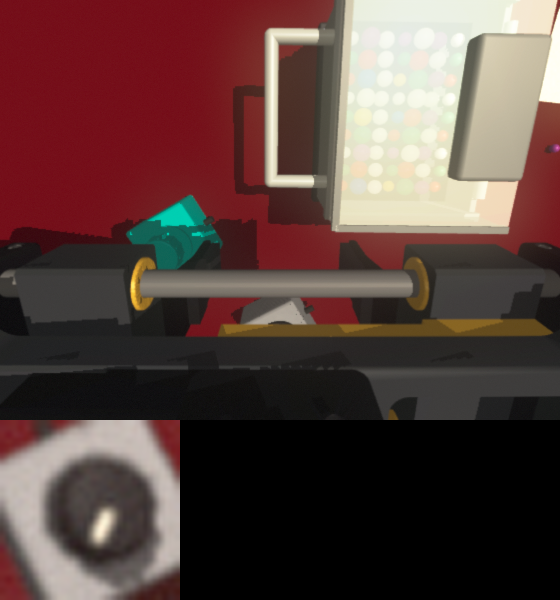

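The bar runs from (271,33) to (273,184) in the wrist view. The cap's pointer has turned by about 48° clockwise (0.84 rad), so the stop is reset.

```bash
python3 - <<'E'
from h import *
import pickle
c=pickle.load(open("w3.pkl","rb")); h=cv2.cvtColor(c["img"],cv2.COLOR_RGB2HSV)
m=(h[...,1]<80)&(h[...,2]>110)
P=[]
for r in range(50,170,10):
    k=np.where(m[r,255:300])[0]+255; k=k[k<k[0]+22]; P.append([k.mean(),r]); print(r,k.min(),k.max(),end="; ")
col=np.where(m[15:210,271])[0]+15; print("\nrows",col.min(),col.max())
W=np.array([plane(c,p,.107) for p in P]); v=np.polyfit(W[:,1],W[:,0],1); print("yaw",-v[0])
a,b=plane(c,(271,col.min()),.107),plane(c,(272,col.max()),.107); mid=(a+b)/2; mid[0]=np.polyval(v,mid[1]); print(a,b,mid, np.linalg.norm(a-b))
o=sensors.get_obs(); Rm=R.from_quat(o["tool_rot"]).as_matrix(); print("tool delta to bar",(Rm.T@(mid-o["position"])).round(4))
E
```

```text
50 265 278; 60 265 278; 70 265 278; 80 265 278; 90 265 278; 100 265 277; 110 265 277; 120 265 277; 130 265 277; 140 265 277; 150 265 277; 160 265 277; 
rows 28 186
yaw -0.08637399596819006
[0.50153776 0.05690774 0.107     ] [ 0.49203827 -0.07327628  0.107     ] [ 0.4964707  -0.00818427  0.107     ] 0.13053014917263842
tool delta to bar [ 0.091  -0.0079  0.1354]
```

>>> {"fn": "drive_tool", "kwargs": {
  "deltas": [
    [[31, -3, 0, 0, 0, 0], [30, -3, 0, 0, 0, 0], [30, -2, 0, 0, 0, 0], [0, 0, 30, 0, 0, 0.01], [0, 0, 30, 0, 0, 0], [0, 0, 20, 0, 0, 0], [0, 0, 0, 0, 0, 0], [0, 0, 0, 0, 0, 0]]
  ],
  "gripper": 50
}}

```text
time: 12.52
position: [0.4964, -0.0088, 0.1618]
tool_rot: [0.737, 0.675, -0.001, -0.001]
ft_force: [0.5, 0.8, 0.8]
grip_width: 0.0437
grip_force: 0.0
```

>>> {"fn": "drive_tool", "kwargs": {
  "deltas": [
    [[0, 0, 15, 0, 0, 0], [0, 0, 15, 0, 0, 0], [0, 0, 10, 0, 0, 0], [0, 0, 10, 0, 0, 0], [0, 0, 2, 0, 0, 0], [0, 0, 0, 0, 0, 0], [0, 0, 0, 0, 0, 0]]
  ]
}}

```text
time: 13.1
position: [0.4972, -0.0079, 0.111]
tool_rot: [0.737, 0.676, 0.0, 0.0]
ft_force: [-0.3, 0.3, 0.1]
grip_width: 0.0436
grip_force: 0.0
```

>>> {"fn": "drive_tool", "kwargs": {
  "deltas": [
    [[0, 0, 0, 0, 0, 0], [0, 0, 0, 0, 0, 0], [0, 0, 0, 0, 0, 0], [0, 0, 0, 0, 0, 0], [0, 0, 0, 0, 0, 0], [0, 0, 0, 0, 0, 0]]
  ],
  "gripper": 0,
  "squeeze": 15
}}

```text
time: 13.6
position: [0.4955, -0.0075, 0.1105]
tool_rot: [0.737, 0.676, -0.001, -0.001]
ft_force: [-3.2, -1.1, 4.0]
grip_width: 0.0112
grip_force: 12.5
```

>>> {"fn": "drive_tool", "kwargs": {
  "deltas": [
    [[0, 0.5, -9.6, 0, 0, 0], [0, 1, -9.6, 0, 0, 0], [0, 1.5, -9.5, 0, 0, 0], [0, 1.9, -9.5, 0, 0, 0], [0, 2.3, -9.4, 0, 0, 0], [0, 2.9, -9.2, 0, 0, 0], [0, 3.2, -9.1, 0, 0, 0], [0, 3.7, -9, 0, 0, 0]]
  ],
  "squeeze": 20
}}

```text
time: 14.27
position: [0.5118, -0.0089, 0.1859]
tool_rot: [0.737, 0.676, -0.002, -0.002]
ft_force: [-2.5, -0.8, -2.0]
grip_width: 0.0113
grip_force: 20.0
```

>>> {"fn": "drive_tool", "kwargs": {
  "deltas": [
    [[0, 0, 0, 0, 0, 0], [0, 0, 0, 0, 0, 0], [0, 0, 0, 0, 0, 0]]
  ]
}}

```text
time: 14.52
position: [0.5114, -0.0089, 0.1851]
tool_rot: [0.737, 0.676, -0.002, -0.002]
ft_force: [-5.9, -1.1, -0.0]
grip_width: 0.0113
grip_force: 20.0
```

>>> {"fn": "drive_tool", "kwargs": {
  "deltas": [
    [[0, 4.1, -8.7, 0, 0, 0], [0, 4.6, -8.5, 0, 0, 0], [0, 4.9, -8.4, 0, 0, 0], [0, 5.4, -8, 0, 0, 0], [0, 5.7, -7.8, 0, 0, 0], [0, 6.1, -7.5, 0, 0, 0], [0, 6.5, -7.2, 0, 0, 0], [0, 6.8, -6.9, 0, 0, 0]]
  ]
}}

```text
time: 15.18
position: [0.5523, -0.0124, 0.2483]
tool_rot: [0.737, 0.676, -0.005, -0.005]
ft_force: [-12.9, -0.6, 10.8]
grip_width: 0.011
grip_force: 20.0
```

>>> {"fn": "drive_tool", "kwargs": {
  "deltas": [
    [[0, 7.1, -6.5, 0, 0, 0], [0, 7.4, -6.2, 0, 0, 0], [0, 7.7, -5.8, 0, 0, 0], [0, 8, -5.5, 0, 0, 0], [0, 8.3, -5, 0, 0, 0], [0, 8.4, -4.7, 0, 0, 0], [0, 0, 0, 0, 0, 0], [0, 0, 0, 0, 0, 0]]
  ]
}}

```text
time: 15.85
position: [0.6048, -0.0169, 0.285]
tool_rot: [0.737, 0.676, 0.001, 0.001]
ft_force: [-6.8, 0.0, 12.3]
grip_width: 0.0112
grip_force: 20.0
```

>>> {"fn": "drive_tool", "kwargs": {
  "deltas": [
    [[0, 8.3, -5.2, 0, 0, 0], [0, 8.5, -4.8, 0, 0, 0], [0, 0, 0, 0, 0, 0], [0, 0, 0, 0, 0, 0], [0, 0, 0, 0, 0, 0], [0, 0, 0, 0, 0, 0]]
  ]
}}

```text
time: 16.35
position: [0.6209, -0.0184, 0.2927]
tool_rot: [0.737, 0.676, 0.0, 0.0]
ft_force: [-2.0, 0.1, 5.4]
grip_width: 0.011
grip_force: 20.0
```

```bash
python3 - <<'E'
from h import *
o=sensors.get_obs(); p=o["position"]; print(p.round(4),o["time"],o["joint_velocities"].round(4),o["ft_force"].round(2),o["grip_force"])
e=np.array([np.cos(-.08),np.sin(-.08)])
p0=np.array([.4955,-.0075])
s=(p[:2]-p0)@e; g=p+R.from_quat(o["tool_rot"]).as_matrix()@[0,0,.003]
dz=g[2]-.101
print("angle by z",np.arcsin(dz/.2001)-.03,"by x",np.arccos((.2-s)/.2001)-.03,"atan",np.arctan2(dz,.2-s)-.03)
s=grab("scene","pics/s4.png"); cv2.imwrite("pics/s4c.png",cv2.resize(s["img"][130:330,160:440],None,fx=2.8,fy=2.8)[:,:,::-1])
E
```

```text
[ 0.6209 -0.0184  0.2927] 16.35 [ 0.0009 -0.001   0.0029 -0.0004 -0.0013 -0.0002] [-2.04  0.15  5.43] 20.000871419906616
angle by z 1.2013829733999575 by x 1.1611323721097635 atan 1.1663123485186302
```

View pics/s4c.png

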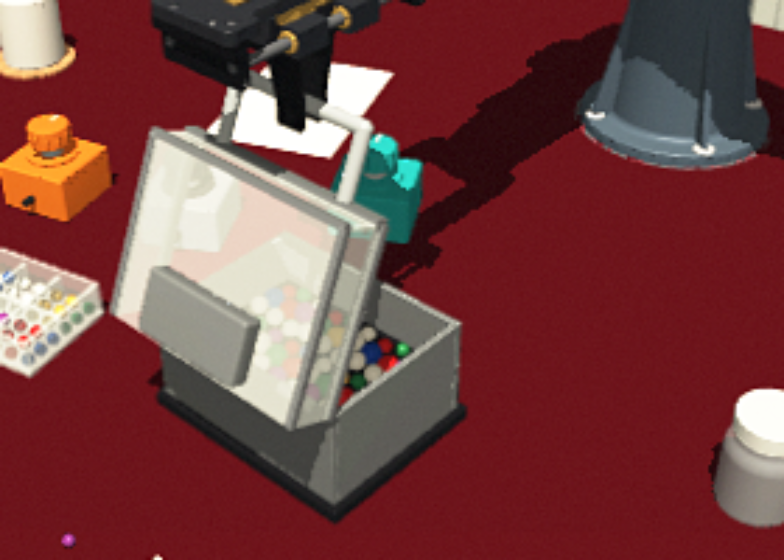

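The hood stands near its balance point (about 1.17 rad from the TCP geometry) with the bar gripped between the fingers near its middle. The jar and tray have not moved. I let it settle and hand in.

>>> {"fn": "drive_tool", "kwargs": {
  "deltas": [
    [[0, 0, 0, 0, 0, 0], [0, 0, 0, 0, 0, 0], [0, 0, 0, 0, 0, 0], [0, 0, 0, 0, 0, 0], [0, 0, 0, 0, 0, 0], [0, 0, 0, 0, 0, 0]]
  ]
}}

```text
time: 16.9
position: [0.6208, -0.0183, 0.2927]
tool_rot: [0.737, 0.676, 0.0, 0.0]
ft_force: [-2.1, -0.3, 5.6]
grip_width: 0.0111
grip_force: 20.0
```

```bash
python3 -c "
from h import *
print(ticket.hand_in())"
```

```text
the job is handed in; nothing more can be done
None
```

I pressed the stop fully down and let it spring back, turned its cap to the end stop, and handed the job in with the gripper holding the hood still by its bar at about 1.17 rad (balance point 1.16); no verdict came back.

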